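# Start up the disc sander: bench power, dust extraction, sander

## Task

Start up the sanding bench in the proper order with the fingertips: first press the raised end of the power strip's rocker fully down to switch the bench on, then press the round start key of the dust extractor's remote right down for a moment and let it spring back, and then push the sander's start button fully in, so that the dust is drawn off before the disc turns. Press the remote where it lies: do not pick it up or shift it, and leave its square stop key alone. Disturb nothing else on the bench.

Things in the scene. Friction and masses are not known exactly. Their poses are not given: they have to be found in the camera images.
- strip: Bench power strip screwed to the bench: aluminium bar 66 x 230 mm, 45 mm high, three black round socket outlets in a row and one grey rocker switch near one end. Origin: centre of its underside; its y axis runs along the bar towards the rocker's end, z up. The rocker's pivot lies 77 mm along y, 46 mm up.
- rocker (a joint): The strip's master rocker, grey, 26 mm wide and 46 mm long along the bar, two flat wings in a shallow V about a pivot at its middle. 0 rad = off: its outer wing (the one at the end of the bar, with two ridges) stands up at 0.4 rad; 0.4 rad = on: outer wing pressed fully down, level, 6 mm above the bar. It stays where it is left; about 3 to 5 N on the outer wing moves it.
- rocker_end (a point): Where to press: middle of the top of the rocker's outer wing, 16 mm from the pivot; 57 mm above the bench when off (the wing's end is about 3 mm higher), 51 mm when on. Moves with the rocker; press straight down.
- remote: Hand-held remote of the dust extractor, loose on the bench, black, 115 x 46 mm, 20 mm thick, about 0.16 kg, keys upward. Origin: centre of its underside; x runs along it towards the round key's end.
- remote_start (a joint): Start key of the remote: the larger, round key (25 mm diameter). 0 = up, 0.005 m = fully pressed. It springs back when let go; 1.2 N starts it moving, 4.2 N presses it fully.
- remote_start_top (a point): Centre of the round start key's top face, 26 mm from the remote's centre, 27 mm above the bench when up.
- remote_stop (a joint): Stop key of the remote: the smaller, square key (15 mm), same travel and spring. 0 = up. Leave alone.
- remote_stop_top (a point): Centre of the square stop key's top face, 24 mm from the remote's centre at the other end, 50 mm from the start key.
- starter: The disc sander's push-button starter: grey box 125 x 74 mm, 55 mm thick, fixed beside the sander's right flank. Its black face slopes 0.25 rad down towards the robot, its middle 103 mm above the bench. Origin: centre of the box's underside; x runs up the slope, z is the face's outward normal. The sander stands to its +y: its table's edge is 65 mm away, top 160 mm high; its disc guard 280 mm high.
- start_button (a joint): Start button: the plain flat-topped cylinder, 30 mm diameter, on the upper (far) half of the starter's face, 65 mm from the edge of the sander's table. 0 = out, 14 mm above the face; 0.008 m = fully in, 6 mm above it. Stays where it is left; 4 to 5 N moves it. A bar inside links it to the stop button, which rises as start goes in, and the reverse.
- start_top (a point): Centre of the start button's top, about 124 mm above the bench when out; its z axis is the outward normal of the sloping face. Pressing straight down works.
- stop_button (a joint): Mushroom stop button (38 mm diameter) on the lower (near) half of the starter's face. 0 = down, 0.008 m = risen. Always equal to start_button's value.
- stop_top (a point): Centre of the stop mushroom's top, 60 mm from the start button's centre, towards the robot.
- tape: Bystander, loose: tape measure, black case 70 x 36 x 64 mm standing on its edge. Origin: underside, near its middle. Leave where it is.
- chisel: Bystander, loose: bench chisel lying down, wooden handle and steel blade, about 235 mm long, 26 mm high. Origin: underside, near its middle. Leave where it is.
- block: Bystander, loose: cork sanding block, 112 x 64 x 34 mm. Origin: underside, near its middle. Leave where it is.
- offcut: Bystander, loose: flat pine offcut, 160 x 70 x 22 mm. Origin: underside, near its middle. Leave where it is.
- stub: Bystander, loose: short squared plywood offcut, 90 x 45 x 45 mm. Origin: underside, near its middle. Leave where it is.
- glue: Bystander, loose: white glue bottle, 60 mm diameter, 170 mm high. Origin: underside, near its middle. Leave where it is.
- jar: Bystander, loose: glass screw jar with a steel lid, 72 mm diameter, 90 mm high. Origin: underside, near its middle. Leave where it is.
- mallet: Bystander, loose: joiner's mallet lying down, head 75 x 125 x 60 mm, whole length about 300 mm. Origin: underside level, on the handle near its free end. Leave where it is.
Things that resemble listed ones, but are neither listed nor needed, are in the scene too. What is shaped like the remote but purple, turquoise or white is not meant.

How it is judged:
On the way, in this order (a step that is already met when the one before it is completed fails the run):
1. the power strip's rocker is pressed fully over to on (value of joint rocker above 0.33 rad), for 0.1 s.
2. with the power on, the remote's round start key is pressed right down (value of joint remote_start above 0.0035 m and value of joint rocker above 0.33 rad), for 0.1 s.
3. with the extractor started, the sander's start button is pushed fully in (value of joint start_button above 0.0063 m), for 0.1 s.
At the end, for the whole second after the job is handed in: The rocker is on (beyond 0.33 of 0.4 rad), the sander's start button is in (beyond 6.3 of 8 mm), both keys of the remote are up again, the remote lies flat and still within 20 mm of where it lay, and every bystander is within 20 mm of where it was (value of joint rocker above 0.33 rad and value of joint start_button above 0.0063 m and value of joint each of remote_start, remote_stop below 0.0015 m and distance of each of remote, tape, chisel, block, offcut, stub, glue, jar, mallet from where it was at the start of the episode below 0.02 m and height (world z) of remote below 0.006 m and angle between remote's own z axis and vertical below 0.1 rad and linear speed of remote below 0.02 m/s); the robot touches nothing.
It fails at once if the extractor's start key is pressed before the bench power is on (value of joint remote_start above 0.003 m and value of joint rocker below 0.25 rad).
It fails at once if the remote's stop key is pressed (value of joint remote_stop above 0.002 m).
It fails at once if the sander's start button is pressed while the bench power is off (value of joint start_button above 0.004 m and value of joint rocker below 0.25 rad).
It fails at once if the remote is lifted, tipped up or shifted by more than 20 mm (height (world z) of remote above 0.01 m or angle between remote's own z axis and vertical above 0.25 rad or distance of remote from where it was at the start of the episode above 0.02 m).
It fails at once if a bystander is lifted, knocked or shifted by more than 20 mm (distance of any of tape, chisel, block, offcut, stub, glue, jar, mallet from where it was at the start of the episode above 0.02 m).
It also fails if it takes over 43 s, if anything falls off the work surface, if the arm or the gripper's body presses on something with over 40 N, if the wrist force passes 120 N, or if a joint passes its speed limit or range.

## Robot

A 6-joint arm with a two-finger parallel gripper is mounted at the origin on the work surface. World frame = base frame: x ahead of the robot, y to its left, z up, the work surface at z = 0. Lengths are in m, angles in rad, forces in N, time in s.
With the tool pointing down it reaches from about 0.275 to 1 m from the base axis. Payload 8.4 kg.
Tool frame: the origin (TCP) lies midway between the tips of the shut fingers; the grasp point (between the pads) lies 19 mm behind it; z points along the fingers, y is the line along which they close (so a half turn about z gives the same grasp; the last joint's range is limited). The gripper opens to 85 mm and grips with 20 to 120 N. Pads are 22 mm wide; open, the fingers measure 114 mm over their backs; the gripper's body (76 mm by 85 mm) begins 54 mm behind the grasp point. The pads swing forward as they close: fully open they stand 13 mm farther back than shut.
Start: joints at [-1.206, 0.353, 1.633, -0, 1.155, -0.002], TCP at [0.224, -0.583, 0.193] pointing down, gripper open.
Joint ranges: [-2.63, 2.63], [-0.92, 2.1], [0.06, 2.66], [-1.3, 4.44], [0, 2.69], [-3.02, 3.02]. Speed limits (rad/s): [2.22, 2.22, 2.79, 3.14, 3.14, 3.14].

## Interface

Orientations are given as a unit quaternion [x, y, z, w].
In Python, from bench import monitor, optics, job gives the robot as it stands.
- The arm moves only by the tool carry_out, never from a script. Its argument "commands" is a list of rows, each a list of 6 numbers: the shift along the tool's x, y, z each as a share of 0.02 m, from -1 to 1, then the turn, a rotation vector about the tool's x, y, z each as a share of 0.12 rad, from -1 to 1. A call has 1 to 8 rows; each row shifts and turns the commanded pose from where the row before left it, along the tool's axes as they then stand; what a row does not reach is not made up. A row lasts 1/10 s, in which the tool goes at most 50 mm and 8.59 degrees, less where a joint would pass 70% of its speed; a pose out of reach is approached as far as the arm can. A call with a number of a shift or a turn outside -1 to 1 is refused whole. A call with a gripper value outside its range is refused whole. "jaw" is the opening, from -1 (shut) to 1 (fully open), set as the call begins (left out, the last holds). The fingers move at their own pace and stop on an object; "newtons" is the grip in N (left out, the last holds). Time passes only in rows, so rows that do not move let the fingers close. It gives the time, the measured TCP pose, the force, the opening and the grip force at its end, in the units of the state.
- monitor.sense(): the state, without advancing time (a new reading comes with each control period).
- optics.capture(name): name is "side" or "top"; returns a dict with "color" (480x640x3 uint8, red, green, blue), "z_map" (480x640 float32, m along the optical axis (not along the pixel's ray), 0 where there is no reading), "fx", "fy", "cx", "cy" (pixels), "rvec" (rotation vector, rad) and "tvec" (3), from world to camera coordinates, as OpenCV has them. Camera axes: x right, y down, z forward; pixel columns grow to the right and rows downward; lengths in m; the calibration is good to about 2 mm. A picture is of the moment at which its call begins.
- job.hand_in(): hands the job in; it is judged then, once.
Trained networks look in a picture, given as the dict that the camera call returned (one of the last four; its "shot" number tells which), for a name from the list of things; names that differ only in an ending like _2 or _b are one class to them, and where a whole thing is asked for, a point or a joint stands for the part that bears it (a point fixed in the world has none). Each returns a list of dicts, best first, with "conf" (0 to 1); they miss things now and then, are a little off and sometimes report something else, mostly with a low value. They report only what shows in the picture. A call takes as long as a camera call. They do not tell look-alikes from the thing itself.
- optics.recognise(picture, name): "centre" ([x, y, z] in m, in world coordinates, good to about 4 mm: the middle of the surface that is visible of it).
- optics.outline_of(picture, name): "region" (480x640 bool, what is visible of it).
- optics.place_of(picture, name): "centre" ([x, y, z] in m, in world coordinates, good to about 4 mm: a listed point, or the origin of a listed thing).
The state is a dict: "t": time; "joints": joint angles; "qd": joint speeds; "joint_torque": joint torques, N m; "position": TCP position; "ee_rot": TCP orientation; "wrist_force": force on the tool from outside, world axes, zero at the start; "moment": the same for the moment, N m; "finger_gap": opening from 0.0 (shut) to 1.0 (fully open); "finger_force": force on a finger pad.
Only numpy, scipy, OpenCV 4.12 (cv2) and the standard library are available. Lean on these libraries where they do the work, as an engineer would, in place of code of your own. Each camera call takes 0.05 s, during which the arm holds its last target. There are 200 camera calls.

## Working session

There is one attempt and no reset: what is moved stays moved. The work goes in short steps, Python scripts to look and compute and a tool call to move; the robot and the scene stay as the last step left them, time stands still between calls to the robot, and variables do not carry over. Pictures are saved under pics/ and viewed, at most 10 in all, crops included, and the job is handed in when it is done.

Besides the shell and the picture viewer there is one more tool, called after "Call:" by a JSON object that holds its "fn" and its "kwargs", one argument or row to a line. carry_out: Moves the arm, as the interface text tells. Its arguments: {"type":"object","properties":{"commands":{"type":"array"},"jaw":{"type":"number"},"newtons":{"type":"number"}},"required":["commands"]}

```bash
mkdir -p pics; cat > h.py <<'E'
from bench import monitor, optics, job
import numpy as np, cv2
def world(p,u,v,z=None):
    R=cv2.Rodrigues(np.array(p["rvec"],float))[0]; t=np.array(p["tvec"],float).ravel()
    d=p["z_map"][int(v),int(u)] if z is None else z
    c=np.array([(u-p["cx"])/p["fx"]*d,(v-p["cy"])/p["fy"]*d,d]); return R.T@(c-t)
E
python3 - <<'E'
from h import *
s=monitor.sense(); print(s["t"],np.round(s["position"],3),np.round(s["ee_rot"],3),s["wrist_force"])
for c in("top","side"):
    p=optics.capture(c); cv2.imwrite(f"pics/{c}0.png",p["color"][:,:,::-1])
    for n in("rocker_end","remote_start_top","remote_stop_top","start_top","stop_top","remote","strip","starter","glue","jar"):
        print(c,n,[(np.round(r["centre"],3).tolist(),round(r["conf"],2)) for r in optics.place_of(p,n)[:5]])
E
```

```text
0.0 [ 0.224 -0.583  0.192] [ 0.983  0.182 -0.    -0.001] [-0.54230036 -0.02862866  0.18078509]
top rocker_end [([0.559, 0.033, 0.057], 0.65), ([0.512, 0.184, 0.116], 0.31)]
top remote_start_top [([0.308, -0.564, 0.029], 0.63), ([0.491, -0.518, 0.025], 0.61), ([0.481, -0.644, 0.028], 0.61), ([0.492, -0.334, 0.027], 0.48), ([0.332, -0.358, 0.026], 0.41)]
top remote_stop_top [([0.462, -0.477, 0.026], 0.6), ([0.311, -0.614, 0.028], 0.57), ([0.441, -0.342, 0.028], 0.56), ([0.3, -0.402, 0.027], 0.51), ([0.471, -0.696, 0.027], 0.42)]
top start_top [([0.574, 0.194, 0.116], 0.5)]
top stop_top [([0.515, 0.183, 0.114], 0.71)]
top remote [([0.316, -0.592, 0.002], 0.9), ([0.316, -0.384, -0.004], 0.83), ([0.464, -0.334, -0.001], 0.74), ([0.477, -0.501, 0.002], 0.66), ([0.472, -0.669, 0.002], 0.6)]
top strip [([0.543, -0.056, -0.001], 0.62), ([0.751, -0.106, 0.0], 0.35)]
top starter [([0.558, 0.19, 0.052], 0.84)]
top glue [([0.749, -0.104, -0.001], 0.69), ([0.34, -0.146, 0.001], 0.2)]
top jar [([0.75, -0.028, -0.006], 0.57), ([0.579, -0.291, 0.0], 0.41)]
side rocker_end [([0.56, 0.034, 0.06], 0.53)
[... 191 characters left out ...]
mote_stop_top [([0.439, -0.341, 0.03], 0.54), ([0.297, -0.401, 0.03], 0.53), ([0.749, -0.03, 0.003], 0.53), ([0.464, -0.475, 0.029], 0.44)]
side start_top [([0.566, 0.187, 0.123], 0.56), ([0.46, -0.34, -0.001], 0.44)]
side stop_top [([0.392, 0.219, -0.002], 0.68), ([0.577, -0.293, 0.001], 0.64)]
side remote [([0.464, -0.336, 0.0], 0.79), ([0.312, -0.383, -0.001], 0.71), ([0.307, -0.592, -0.004], 0.57), ([0.478, -0.496, 0.0], 0.54), ([0.472, -0.676, 0.001], 0.52)]
side strip [([0.542, -0.057, 0.003], 0.69)]
side starter [([0.559, 0.19, 0.049], 0.82), ([0.561, 0.035, 0.055], 0.35)]
side glue [([0.746, -0.103, 0.001], 0.96)]
side jar [([0.75, -0.03, 0.001], 0.9), ([0.441, -0.338, 0.027], 0.39)]
```

View pics/top0.png

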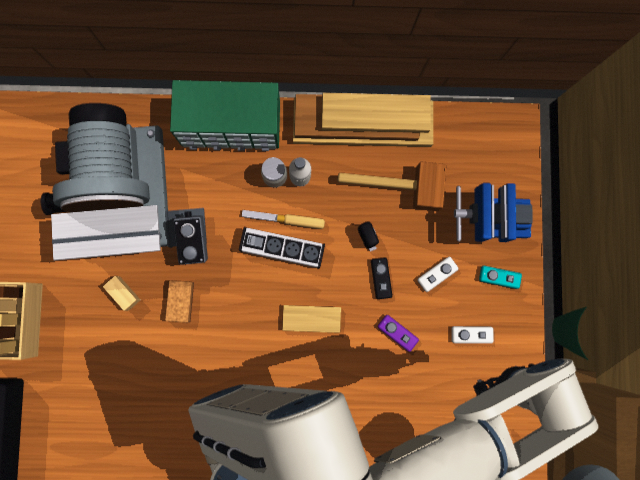

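View pics/side0.png

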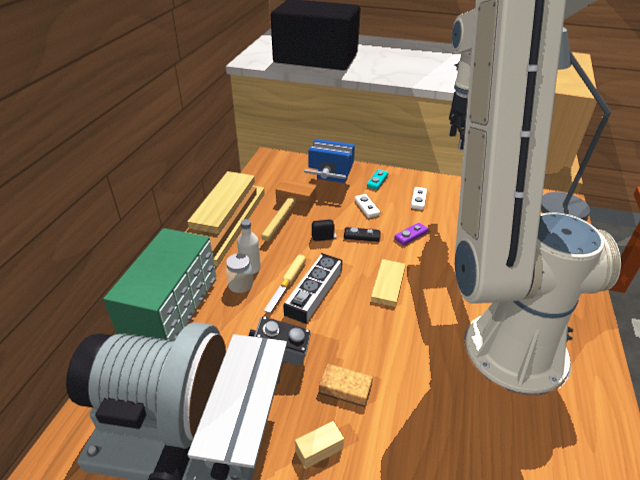

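The top view shows the strip with its rocker at the left end (254,241), the black remote at (381,278) with its round key at the far end (380,266), and the start button at (187,230). The tape stands beside the remote at (368,236). The side view agrees: strip at (313,287), remote at (362,234), start button at (270,327). Next I'll refine the three press points from depth.

```bash
cat > m.py <<'E'
from h import *
p=optics.capture("top"); q=optics.capture("side")
def cloud(p):
    R=cv2.Rodrigues(np.array(p["rvec"],float))[0]; t=np.array(p["tvec"],float).ravel()
    v,u=np.mgrid[:480,:640]; d=p["z_map"]
    c=np.stack([(u-p["cx"])/p["fx"]*d,(v-p["cy"])/p["fy"]*d,d],-1); W=(c-t)@R; W[d==0]=np.nan; return W
for nm,P in(("top",p),("side",q)):
    W=cloud(P); x,y,z=W[...,0],W[...,1],W[...,2]
    def rep(l,c,r,lo,hi):
        m=(np.hypot(x-c[0],y-c[1])<r)&(z>lo)&(z<hi)
        a=W[m]; print(nm,l,len(a), np.round(a.mean(0),4) if len(a) else '', np.round(a.min(0),3) if len(a) else '',np.round(a.max(0),3) if len(a) else '')
    rep("rocker",(.559,.033),.035,.0475,.07); rep("rockerhigh",(.559,.033),.035,.055,.07)
    rep("startkey",(.489,-.335),.02,.0235,.035); rep("stopkey",(.441,-.341),.014,.0235,.035); rep("remote",(.464,-.335),.065,.014,.035)
    rep("button",(.572,.19),.025,.114,.14); rep("tape",(.577,-.292),.06,.04,.08)
def crop(P,u,v,n):
    return cv2.resize(P["color"][v-n:v+n,u-n:u+n,::-1],(390,390),interpolation=cv2.INTER_CUBIC)
cv2.imwrite("pics/c.png",np.hstack([crop(p,254,241,28),crop(p,381,270,28)]))
for n in("rocker_end","remote_start_top","start_top"):
    for P in(p,q): print(n,[np.round(r["centre"],3).tolist() for r in optics.place_of(P,n)[:5]])
E
python3 m.py
```

```text
top rocker 183 [0.557  0.0258 0.0523] [ 0.526 -0.002  0.048] [0.589 0.056 0.064]
top rockerhigh 43 [0.5579 0.0273 0.0575] [0.54  0.006 0.055] [0.57  0.041 0.064]
top startkey 55 [ 0.4876 -0.3355  0.0265] [ 0.472 -0.355  0.024] [ 0.507 -0.321  0.034]
top stopkey 28 [ 0.4386 -0.3402  0.0269] [ 0.43  -0.35   0.024] [ 0.452 -0.33   0.033]
top remote 608 [ 0.462  -0.3367  0.0205] [ 0.405 -0.365  0.014] [ 0.52  -0.308  0.034]
top button 148 [0.5763 0.1899 0.1211] [0.558 0.173 0.114] [0.597 0.213 0.133]
top tape 335 [ 0.5793 -0.2952  0.0602] [ 0.546 -0.323  0.04 ] [ 0.615 -0.27   0.077]
side rocker 133 [0.5567 0.0285 0.0517] [ 0.528 -0.001  0.048] [0.581 0.061 0.06 ]
side rockerhigh 25 [0.5597 0.0409 0.0572] [0.548 0.033 0.055] [0.572 0.045 0.06 ]
side startkey 21 [ 0.4888 -0.3267  0.0261] [ 0.478 -0.337  0.024] [ 0.499 -0.317  0.028]
side stopkey 8 [ 0.4384 -0.3368  0.0247] [ 0.433 -0.343  0.024] [ 0.446 -0.331  0.026]
side remote 305 [ 0.462  -0.327   0.0184] [ 0.407 -0.36   0.014] [ 0.521 -0.298  0.031]
side button 155 [0.5755 0.1968 0.1211] [0.559 0.179 0.114] [0.596 0.212 0.13 ]
side tape 244 [ 0.5795 -0.2827  0.0554] [ 0.547 -0.313  0.04 ] [ 0.614 -0.261  0.066]
rocker_end [[0.559, 0.033, 0.057]]
rocker_end [[0.56, 0.032, 0.055]]
remote_start_top [[0.491, -0.335, 0.028], [0.309, -0.566, 0.029], [0.489, -0.518, 0.027], [0.329, -0.361, 0.026], [0.48, -0.643, 0.03]]
remote_start_top [[0.474, -0.648, 0.024], [0.495, -0.511, 0.032], [0.325, -0.361, 0.027], [0.308, -0.565, 0.021], [0.488, -0.332, 0.027]]
start_top [[0.573, 0.189, 0.117]]
start_top [[0.567, 0.189, 0.124], [0.543, -0.055, 0.001]]
```

Call:
{"fn": "carry_out", "kwargs": {
  "commands": [
    [0, 0, -0.5, 0, 0, 0.765],
    [0, 0, -0.5, 0, 0, 0.765],
    [0, 0, -0.5, 0, 0, 0.765],
    [0, 0, 0, 0, 0, 0.765],
    [0, 0, 0, 0, 0, 0],
    [0, 0, 0, 0, 0, 0]
  ],
  "jaw": -1
}}

```text
t: 2.1
position: [0.2241, -0.5833, 0.223]
ee_rot: [1.0, 0.001, -0.0, -0.0]
wrist_force: [-0.2, -0.1, -0.2]
finger_gap: 0.002
finger_force: 0.0
```

Call:
{"fn": "carry_out", "kwargs": {
  "commands": [
    [0.524, -0.968, 0, 0, 0, 0],
    [0.524, -0.968, 0, 0, 0, 0],
    [0.524, -0.968, 0, 0, 0, 0],
    [0.524, -0.968, 0, 0, 0, 0],
    [0.524, -0.968, 0, 0, 0, 0],
    [0.524, -0.968, 0, 0, 0, 0],
    [0.524, -0.968, 0, 0, 0, 0],
    [0.524, -0.968, 0, 0, 0, 0]
  ]
}}

```text
t: 2.9
position: [0.3088, -0.4266, 0.2232]
ee_rot: [1.0, 0.001, 0.0, -0.0]
wrist_force: [0.9, 0.7, -0.6]
finger_gap: 0.003
finger_force: 0.0
```

Call:
{"fn": "carry_out", "kwargs": {
  "commands": [
    [0.524, -0.968, 0, 0, 0, 0],
    [0.524, -0.968, 0, 0, 0, 0],
    [0.524, -0.968, 0, 0, 0, 0],
    [0.524, -0.968, 0, 0, 0, 0],
    [0.524, -0.968, 0, 0, 0, 0],
    [0.524, -0.968, 0, 0, 0, 0],
    [0.524, -0.968, 0, 0, 0, 0],
    [0.524, -0.968, 0, 0, 0, 0]
  ]
}}

```text
t: 3.7
position: [0.3922, -0.2718, 0.2232]
ee_rot: [1.0, 0.001, 0.0, 0.0]
wrist_force: [0.7, -0.4, -0.9]
finger_gap: -0.001
finger_force: 0.0
```

Call:
{"fn": "carry_out", "kwargs": {
  "commands": [
    [0.524, -0.968, 0, 0, 0, 0],
    [0.524, -0.968, 0, 0, 0, 0],
    [0.524, -0.968, 0, 0, 0, 0],
    [0.524, -0.968, 0, 0, 0, 0],
    [0.524, -0.968, 0, 0, 0, 0],
    [0.524, -0.968, 0, 0, 0, 0],
    [0.524, -0.968, 0, 0, 0, 0],
    [0.524, -0.968, 0, 0, 0, 0]
  ]
}}

```text
t: 4.5
position: [0.4758, -0.117, 0.2233]
ee_rot: [1.0, 0.001, 0.0, 0.0]
wrist_force: [0.4, -0.1, 0.5]
finger_gap: -0.002
finger_force: 0.0
```

Call:
{"fn": "carry_out", "kwargs": {
  "commands": [
    [0.524, -0.968, 0, 0, 0, 0],
    [0.524, -0.968, 0, 0, 0, 0],
    [0.524, -0.968, 0, 0, 0, 0],
    [0.524, -0.968, 0, 0, 0, 0],
    [0.524, -0.968, 0, 0, 0, 0],
    [0.524, -0.968, 0, 0, 0, 0],
    [0.524, -0.968, 0, 0, 0, 0],
    [0.524, -0.968, 0, 0, 0, 0]
  ]
}}

```text
t: 5.3
position: [0.5593, 0.0378, 0.2232]
ee_rot: [1.0, 0.001, -0.0, -0.0]
wrist_force: [0.7, 0.4, -0.1]
finger_gap: -0.003
finger_force: 0.0
```

Call:
{"fn": "carry_out", "kwargs": {
  "commands": [
    [0, 0, 1, 0, 0, 0],
    [0, 0, 1, 0, 0, 0],
    [0, 0, 1, 0, 0, 0],
    [0, 0, 1, 0, 0, 0],
    [0, 0, 1, 0, 0, 0],
    [0, 0, 1, 0, 0, 0],
    [0, 0, 1, 0, 0, 0],
    [0, 0, 0.75, 0, 0, 0]
  ]
}}

```text
t: 6.1
position: [0.5585, 0.0369, 0.0671]
ee_rot: [1.0, 0.001, -0.001, -0.0]
wrist_force: [-0.4, -0.1, -0.8]
finger_gap: -0.001
finger_force: 0.0
```

Call:
{"fn": "carry_out", "kwargs": {
  "commands": [
    [0, 0, 0.2, 0, 0, 0],
    [0, 0, 0.2, 0, 0, 0],
    [0, 0, 0.15, 0, 0, 0],
    [0, 0, 0.1, 0, 0, 0],
    [0, 0, 0.1, 0, 0, 0],
    [0, 0, 0.05, 0, 0, 0],
    [0, 0, 0, 0, 0, 0]
  ]
}}

```text
t: 6.8
position: [0.5598, 0.0359, 0.0522]
ee_rot: [1.0, -0.0, 0.0, -0.0]
wrist_force: [-0.1, 0.4, -0.0]
finger_gap: -0.0
finger_force: 0.0
```

Call:
{"fn": "carry_out", "kwargs": {
  "commands": [
    [0, 0, 0.05, 0, 0, 0],
    [0, 0, 0.05, 0, 0, 0]
  ]
}}

```text
t: 7.0
position: [0.5598, 0.0359, 0.0502]
ee_rot: [1.0, -0.0, 0.0, 0.0]
wrist_force: [0.2, 0.6, 0.5]
finger_gap: -0.001
finger_force: 0.0
```

Call:
{"fn": "carry_out", "kwargs": {
  "commands": [
    [0, 0, 0.05, 0, 0, 0],
    [0, 0, 0.05, 0, 0, 0]
  ]
}}

```text
t: 7.2
position: [0.5597, 0.036, 0.0481]
ee_rot: [1.0, -0.0, -0.0, -0.0]
wrist_force: [-0.1, 0.7, 0.2]
finger_gap: -0.004
finger_force: 0.0
```

```bash
python3 - <<'E'
from h import *
p=optics.capture("side"); q=optics.capture("top")
f=lambda P,u,v,n:cv2.resize(P["color"][v-n:v+n,u-n:u+n,::-1],(390,390),interpolation=cv2.INTER_CUBIC)
cv2.imwrite("pics/r1.png",np.hstack([f(p,305,290,50),f(q,254,241,50)]))
E
```

```text
(no output)
```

View pics/r1.png

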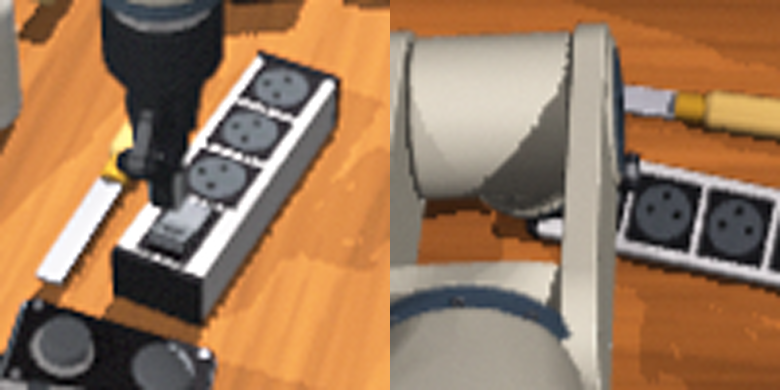

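View pics/c.png

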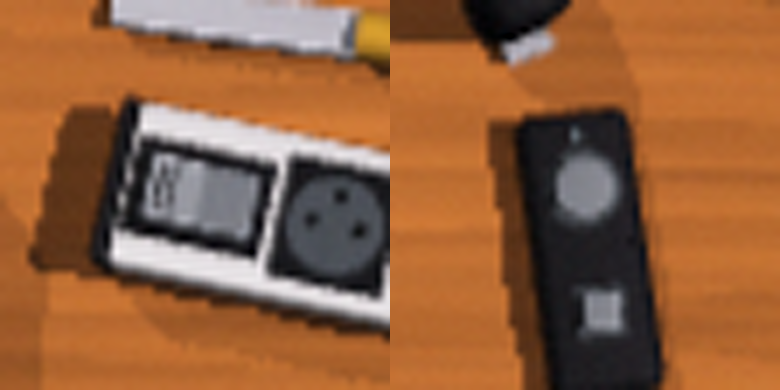

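The side crop shows the fingertip at crop (168,205) and the rocker at (180,235). The outer wing still looks raised and the tip sits short of it. I'll check by projecting the measured TCP into the side image.

```bash
python3 - <<'E'
from h import *
s=monitor.sense(); print(np.round(s["position"],4),np.round(s["ee_rot"],3),np.round(s["joints"],3),s["wrist_force"])
p=optics.capture("side")
pr=lambda X:cv2.projectPoints(np.array([X],float),np.array(p["rvec"],float),np.array(p["tvec"],float),np.array([[p["fx"],0,p["cx"]],[0,p["fy"],p["cy"]],[0,0,1]],float),None)[0].ravel()
for X in(s["position"],(.5595,.034,.057),(.5595,.034,.051),(.562,.044,.06)): print(np.round(pr(X),1), "crop",np.round((pr(X)-[255,240])*3.9))
for v in range(270,304,2): print(v,[np.round(world(p,u,v),3).tolist() for u in(294,298,301)])
E
```

```text
[0.5596 0.036  0.048 ] [ 1. -0. -0.  0.] [0.061 0.436 1.887 0.    0.819 1.633] [-0.30558542  0.03877649 -0.65402625]
[298.5 301.2] crop [170. 239.]
[298.7 298.3] crop [170. 227.]
[298.8 299.9] crop [171. 233.]
[296.6 300. ] crop [162. 234.]
270 [[0.555, 0.077, 0.197], [0.549, 0.065, 0.188], [0.545, 0.055, 0.18]]
272 [[0.554, 0.079, 0.193], [0.548, 0.069, 0.185], [0.544, 0.058, 0.176]]
274 [[0.554, 0.08, 0.187], [0.549, 0.065, 0.175], [0.545, 0.056, 0.168]]
276 [[0.56, 0.064, 0.165], [0.551, 0.061, 0.164], [0.545, 0.056, 0.161]]
278 [[0.556, 0.077, 0.171], [0.552, 0.057, 0.154], [0.545, 0.055, 0.153]]
280 [[0.553, 0.085, 0.172], [0.556, 0.045, 0.135], [0.548, 0.046, 0.137]]
282 [[0.548, 0.1, 0.181], [0.554, 0.054, 0.136], [0.547, 0.049, 0.134]]
284 [[0.548, 0.102, 0.177], [0.549, 0.069, 0.145], [0.548, 0.048, 0.125]]
286 [[0.552, 0.09, 0.158], [0.548, 0.071, 0.141], [0.549, 0.045, 0.115]]
288 [[0.565, 0.054, 0.112], [0.548, 0.072, 0.135], [0.55, 0.043, 0.106]]
290 [[0.566, 0.052, 0.103], [0.554, 0.054, 0.108], [0.549, 0.046, 0.102]]
292 [[0.566, 0.051, 0.095], [0.555, 0.053, 0.1], [0.549, 0.046, 0.095]]
294 [[0.579, 0.014, 0.047], [0.557, 0.046, 0.085], [0.561, 0.011, 0.049]]
296 [[0.578, 0.018, 0.044], [0.566, 0.019, 0.049], [0.559, 0.016, 0.048]]
298 [[0.572, 0.035, 0.055], [0.562, 0.033, 0.057], [0.557, 0.022, 0.047]]
300 [[0.57, 0.041, 0.054], [0.558, 0.043, 0.06], [0.552, 0.038, 0.056]]
302 [[0.569, 0.044, 0.051], [0.559, 0.043, 0.053], [0.55, 0.045, 0.057]]
```

By depth, the fingertips end at about z 0.08, roughly 30 mm above the reported TCP. The rocker is still up and untouched. I'll go on down in small steps and watch the force.

Call:
{"fn": "carry_out", "kwargs": {
  "commands": [
    [0, 0, 0.15, 0, 0, 0],
    [0, 0, 0.15, 0, 0, 0],
    [0, 0, 0.15, 0, 0, 0],
    [0, 0, 0.15, 0, 0, 0]
  ]
}}

```text
t: 7.75
position: [0.5596, 0.0359, 0.0358]
ee_rot: [1.0, -0.0, -0.0, 0.0]
wrist_force: [0.2, 0.3, 0.6]
finger_gap: 0.001
finger_force: 0.0
```

```bash
cat > k.py <<'E'
from h import *
import sys
p=optics.capture("side"); print(np.round(monitor.sense()["position"],4))
u0,u1,v0,v1=map(int,sys.argv[1:5])
for v in range(v0,v1,2): print(v,[np.round(world(p,u,v),3).tolist() for u in range(u0,u1,3)])
n=40;u=(u0+u1)//2;v=(v0+v1)//2
cv2.imwrite(sys.argv[5],cv2.resize(p["color"][v-n:v+n,u-n:u+n,::-1],(480,480),interpolation=cv2.INTER_CUBIC))
E
python3 k.py 295 302 290 306 pics/r2.png
```

```text
[0.5593 0.0359 0.0354]
290 [[0.551, 0.087, 0.141], [0.548, 0.074, 0.13], [0.548, 0.048, 0.104]]
292 [[0.563, 0.053, 0.097], [0.555, 0.052, 0.1], [0.549, 0.045, 0.094]]
294 [[0.563, 0.051, 0.089], [0.555, 0.052, 0.092], [0.549, 0.046, 0.088]]
296 [[0.563, 0.054, 0.084], [0.555, 0.054, 0.086], [0.548, 0.049, 0.083]]
298 [[0.569, 0.036, 0.057], [0.564, 0.028, 0.051], [0.556, 0.026, 0.051]]
300 [[0.567, 0.042, 0.057], [0.558, 0.043, 0.06], [0.552, 0.037, 0.055]]
302 [[0.567, 0.044, 0.051], [0.559, 0.043, 0.053], [0.55, 0.044, 0.055]]
304 [[0.566, 0.047, 0.046], [0.56, 0.039, 0.04], [0.55, 0.046, 0.051]]
```

Call:
{"fn": "carry_out", "kwargs": {
  "commands": [
    [0, 0, 0.15, 0, 0, 0],
    [0, 0, 0.15, 0, 0, 0],
    [0, 0, 0.1, 0, 0, 0]
  ]
}}

```text
t: 8.1
position: [0.5597, 0.036, 0.0279]
ee_rot: [1.0, -0.0, -0.0, -0.0]
wrist_force: [0.1, 0.3, -0.1]
finger_gap: 0.002
finger_force: 0.0
```

Call:
{"fn": "carry_out", "kwargs": {
  "commands": [
    [0, 0, 0.1, 0, 0, 0],
    [0, 0, 0.1, 0, 0, 0]
  ]
}}

```text
t: 8.3
position: [0.5598, 0.036, 0.024]
ee_rot: [1.0, -0.0, 0.0, 0.0]
wrist_force: [0.0, 0.2, -0.1]
finger_gap: 0.003
finger_force: 0.0
```

Call:
{"fn": "carry_out", "kwargs": {
  "commands": [
    [0, 0, 0.1, 0, 0, 0],
    [0, 0, 0.1, 0, 0, 0]
  ]
}}

```text
t: 8.5
position: [0.56, 0.0362, 0.0203]
ee_rot: [1.0, -0.0, 0.0, -0.0]
wrist_force: [-1.8, 5.2, 6.4]
finger_gap: -0.003
finger_force: 3.1
```

Call:
{"fn": "carry_out", "kwargs": {
  "commands": [
    [0, 0, 0.1, 0, 0, 0],
    [0, 0, 0.1, 0, 0, 0]
  ]
}}

```text
t: 8.7
position: [0.5606, 0.0365, 0.0167]
ee_rot: [1.0, -0.0, 0.001, -0.0]
wrist_force: [-0.7, 3.0, 4.7]
finger_gap: -0.003
finger_force: 2.4
```

```bash
python3 k.py 295 302 294 310 pics/r3.png
```

```text
[0.5605 0.0365 0.0164]
294 [[0.55, 0.092, 0.133], [0.55, 0.069, 0.11], [0.551, 0.041, 0.082]]
296 [[0.552, 0.084, 0.118], [0.548, 0.075, 0.11], [0.55, 0.044, 0.078]]
298 [[0.562, 0.057, 0.081], [0.556, 0.051, 0.076], [0.282, 0.875, 0.983]]
300 [[0.564, 0.05, 0.066], [0.555, 0.053, 0.071], [0.55, 0.046, 0.065]]
302 [[0.566, 0.046, 0.054], [0.556, 0.052, 0.062], [0.55, 0.043, 0.055]]
304 [[0.568, 0.04, 0.039], [0.557, 0.049, 0.051], [0.55, 0.046, 0.05]]
306 [[0.564, 0.052, 0.045], [0.557, 0.05, 0.045], [0.549, 0.047, 0.044]]
308 [[0.563, 0.056, 0.042], [0.554, 0.058, 0.046], [0.548, 0.052, 0.042]]
```

View pics/r3.png

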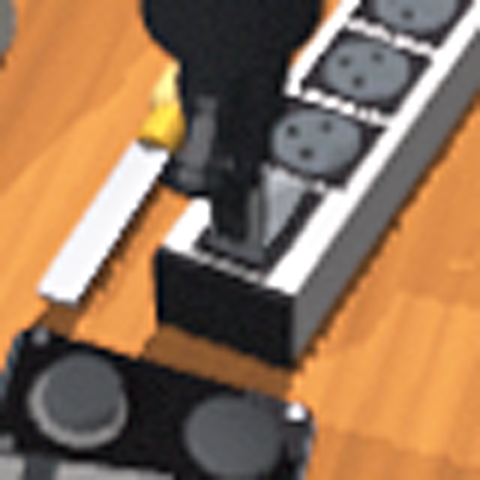

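The fingertips are now on the rocker's outer wing at crop (235,240), with the inner wing rising behind them. I'll keep pressing until it hits the stop.

Call:
{"fn": "carry_out", "kwargs": {
  "commands": [
    [0, 0, 0.1, 0, 0, 0],
    [0, 0, 0.05, 0, 0, 0]
  ]
}}

```text
t: 8.95
position: [0.5604, 0.0362, 0.0134]
ee_rot: [1.0, -0.0, 0.001, -0.0]
wrist_force: [0.3, 2.6, 4.7]
finger_gap: 0.002
finger_force: 2.1
```

Call:
{"fn": "carry_out", "kwargs": {
  "commands": [
    [0, 0, 0.05, 0, 0, 0],
    [0, 0, 0.05, 0, 0, 0]
  ]
}}

```text
t: 9.15
position: [0.5605, 0.0361, 0.0125]
ee_rot: [1.0, -0.0, 0.001, -0.0]
wrist_force: [-6.5, 1.9, 30.1]
finger_gap: 0.002
finger_force: 15.1
```

The rocker has bottomed out at 30 N. Its known "on" height of 51 mm makes the fingertips 38 mm above the reported TCP, so I'll use that offset from here. Now I'll lift and go to the remote.

Call:
{"fn": "carry_out", "kwargs": {
  "commands": [
    [0, 0, 0, 0, 0, 0],
    [0, 0, -0.5, 0, 0, 0],
    [0, 0, -1, 0, 0, 0],
    [0, 0, -1, 0, 0, 0],
    [0, 0, -1, 0, 0, 0],
    [0, 0, -1, 0, 0, 0],
    [0, 0, -1, 0, 0, 0],
    [0, 0, -1, 0, 0, 0]
  ]
}}

```text
t: 9.95
position: [0.5589, 0.0355, 0.1416]
ee_rot: [1.0, -0.0, -0.001, 0.0]
wrist_force: [-0.1, -0.5, -0.6]
finger_gap: -0.001
finger_force: 0.0
```

Call:
{"fn": "carry_out", "kwargs": {
  "commands": [
    [-0.191, 0.974, 0, 0, 0, 0],
    [-0.191, 0.974, 0, 0, 0, 0],
    [-0.191, 0.974, 0, 0, 0, 0],
    [-0.191, 0.974, 0, 0, 0, 0],
    [-0.191, 0.974, 0, 0, 0, 0],
    [-0.191, 0.974, 0, 0, 0, 0],
    [-0.191, 0.974, 0, 0, 0, 0],
    [-0.191, 0.974, 0, 0, 0, 0]
  ]
}}

```text
t: 10.75
position: [0.5281, -0.1209, 0.1408]
ee_rot: [1.0, -0.0, -0.001, 0.0]
wrist_force: [0.0, 0.1, -1.0]
finger_gap: 0.003
finger_force: 0.0
```

Call:
{"fn": "carry_out", "kwargs": {
  "commands": [
    [-0.191, 0.974, 0, 0, 0, 0],
    [-0.191, 0.974, 0, 0, 0, 0],
    [-0.191, 0.974, 0, 0, 0, 0],
    [-0.191, 0.974, 0, 0, 0, 0],
    [-0.191, 0.974, 0, 0, 0, 0],
    [-0.191, 0.974, 0, 0, 0, 0],
    [-0.191, 0.974, 0, 0, 0, 0],
    [-0.191, 0.974, 0, 0, 0, 0]
  ]
}}

```text
t: 11.55
position: [0.4974, -0.2765, 0.1407]
ee_rot: [1.0, -0.0, -0.001, -0.0]
wrist_force: [0.6, -0.6, -0.1]
finger_gap: -0.003
finger_force: 0.0
```

Call:
{"fn": "carry_out", "kwargs": {
  "commands": [
    [-0.191, 0.974, 0, 0, 0, 0],
    [-0.191, 0.974, 0, 0, 0, 0],
    [-0.191, 0.974, 0, 0, 0, 0],
    [0, 0, 0, 0, 0, 0],
    [0, 0, 0, 0, 0, 0]
  ]
}}

```text
t: 12.05
position: [0.4863, -0.334, 0.1407]
ee_rot: [1.0, -0.001, -0.001, -0.0]
wrist_force: [-0.1, 0.5, -0.2]
finger_gap: -0.001
finger_force: 0.0
```

```bash
python3 - <<'E'
from h import *
print(np.round(monitor.sense()["position"],4))
for c in("side","top"):
    p=optics.capture(c)
    for n in("rocker_end","remote_start_top","remote"): print(c,n,[np.round(r["centre"],3).tolist() for r in optics.place_of(p,n)[:5]])
    f=lambda u,v,n:cv2.resize(p["color"][v-n:v+n,u-n:u+n,::-1],(390,390),interpolation=cv2.INTER_CUBIC)
    if c=="side": a=f(300,290,40);b=f(362,220,55)
cv2.imwrite("pics/s2.png",np.hstack([a,b]))
E
```

```text
[ 0.4863 -0.334   0.1407]
side rocker_end [[0.562, 0.035, 0.052]]
side remote_start_top [[0.308, -0.566, 0.024], [0.475, -0.649, 0.025], [0.324, -0.364, 0.027], [0.494, -0.514, 0.033], [0.488, -0.335, 0.029]]
side remote [[0.464, -0.338, 0.002], [0.31, -0.383, -0.001], [0.472, -0.674, 0.001], [0.481, -0.494, -0.002], [0.309, -0.59, -0.005]]
top rocker_end [[0.559, 0.036, 0.052], [0.543, -0.055, 0.001]]
top remote_start_top [[0.308, -0.563, 0.028], [0.478, -0.646, 0.029]]
top remote [[0.461, -0.334, -0.003], [0.474, -0.67, 0.003], [0.313, -0.386, 0.001], [0.315, -0.592, 0.001], [0.75, -0.106, 0.001]]
```

View pics/s2.png

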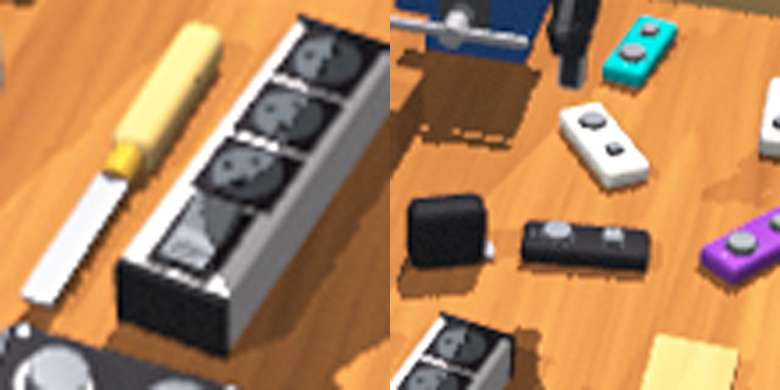

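The rocker now lies down on its outer wing (left crop 185,245; 52 mm). The remote is undisturbed, with its round key at right-crop (557,230) and the fingertip above at (572,82). I'll check the tip against the 38 mm offset.

```bash
python3 - <<'E'
from h import *
p=optics.capture("side")
pr=lambda X:cv2.projectPoints(np.array([X],float),np.array(p["rvec"],float),np.array(p["tvec"],float),np.array([[p["fx"],0,p["cx"]],[0,p["fy"],p["cy"]],[0,0,1]],float),None)[0].ravel()
for X in((.4863,-.334,.1407),(.4863,-.334,.179),(.488,-.335,.027)): print(np.round(pr(X),1))
for v in range(176,194,2): print(v,[np.round(world(p,u,v),3).tolist() for u in range(353,366,3)])
E
```

```text
[357.4 198.5]
[358.1 187.9]
[354.8 227.8]
176 [[0.493, -0.274, 0.255], [0.485, -0.275, 0.256], [0.476, -0.273, 0.259], [0.475, -0.319, 0.231], [0.524, -0.691, -0.001]]
178 [[0.495, -0.289, 0.239], [0.486, -0.286, 0.243], [0.477, -0.282, 0.246], [0.475, -0.323, 0.222], [0.521, -0.679, -0.002]]
180 [[0.496, -0.298, 0.227], [0.489, -0.302, 0.226], [0.478, -0.293, 0.233], [0.477, -0.335, 0.208], [0.518, -0.665, -0.002]]
182 [[0.559, -0.644, -0.005], [0.491, -0.317, 0.21], [0.482, -0.318, 0.21], [0.476, -0.337, 0.2], [0.516, -0.652, -0.002]]
184 [[0.556, -0.627, -0.002], [0.491, -0.319, 0.201], [0.482, -0.321, 0.201], [0.523, -0.633, -0.0], [0.512, -0.633, 0.001]]
186 [[0.552, -0.61, 0.0], [0.49, -0.318, 0.195], [0.481, -0.318, 0.196], [0.523, -0.633, -0.009], [0.51, -0.62, 0.002]]
188 [[0.549, -0.597, 0.0], [0.489, -0.313, 0.191], [0.481, -0.318, 0.189], [0.519, -0.612, -0.004], [0.508, -0.615, -0.004]]
190 [[0.548, -0.593, -0.006], [0.489, -0.318, 0.181], [0.481, -0.319, 0.182], [0.516, -0.595, -0.001], [0.506, -0.604, -0.005]]
192 [[0.543, -0.569, 0.002], [0.534, -0.579, -0.003], [0.524, -0.582, -0.003], [0.513, -0.581, -0.0], [0.503, -0.586, -0.002]]
```

The offset holds (tip near z 0.18). Now down onto the key.

Call:
{"fn": "carry_out", "kwargs": {
  "commands": [
    [0.075, 0, 1, 0, 0, 0],
    [0, 0, 1, 0, 0, 0],
    [0, 0, 1, 0, 0, 0],
    [0, 0, 1, 0, 0, 0],
    [0, 0, 1, 0, 0, 0],
    [0, 0, 1, 0, 0, 0],
    [0, 0, 0.8, 0, 0, 0],
    [0, 0, 0, 0, 0, 0]
  ]
}}

```text
t: 13.3
position: [0.4872, -0.3331, 0.0031]
ee_rot: [1.0, -0.0, -0.001, -0.001]
wrist_force: [0.5, -0.6, 0.1]
finger_gap: -0.001
finger_force: 0.0
```

Call:
{"fn": "carry_out", "kwargs": {
  "commands": [
    [0, 0, 0.2, 0, 0, 0],
    [0, 0, 0.15, 0, 0, 0],
    [0, 0, 0.1, 0, 0, 0],
    [0, 0, 0.1, 0, 0, 0],
    [0, 0, 0.1, 0, 0, 0]
  ]
}}

```text
t: 13.8
position: [0.4887, -0.3343, -0.0076]
ee_rot: [1.0, -0.0, 0.0, 0.0]
wrist_force: [-0.1, -0.6, -0.8]
finger_gap: 0.002
finger_force: 0.0
```

Call:
{"fn": "carry_out", "kwargs": {
  "commands": [
    [0, 0, 0.1, 0, 0, 0],
    [0, 0, 0.1, 0, 0, 0],
    [0, 0, 0.05, 0, 0, 0]
  ]
}}

```text
t: 14.1
position: [0.4886, -0.3342, -0.0129]
ee_rot: [1.0, -0.0, 0.0, 0.0]
wrist_force: [0.1, -0.0, 2.8]
finger_gap: 0.0
finger_force: 1.1
```

Call:
{"fn": "carry_out", "kwargs": {
  "commands": [
    [0, 0, 0.1, 0, 0, 0],
    [0, 0, 0.05, 0, 0, 0]
  ]
}}

```text
t: 14.3
position: [0.4886, -0.3342, -0.0158]
ee_rot: [1.0, -0.0, 0.0, 0.0]
wrist_force: [-1.1, 0.7, 4.6]
finger_gap: -0.001
finger_force: 2.0
```

Call:
{"fn": "carry_out", "kwargs": {
  "commands": [
    [0, 0, 0.05, 0, 0, 0],
    [0, 0, 0.05, 0, 0, 0]
  ]
}}

```text
t: 14.5
position: [0.4887, -0.3343, -0.0165]
ee_rot: [1.0, -0.0, 0.0, 0.0]
wrist_force: [-7.4, 4.9, 28.2]
finger_gap: -0.001
finger_force: 13.8
```

The key is fully down. I'll hold briefly, lift, and go to the starter.

Call:
{"fn": "carry_out", "kwargs": {
  "commands": [
    [0, 0, 0, 0, 0, 0],
    [0, 0, -0.3, 0, 0, 0],
    [0, 0, -1, 0, 0, 0],
    [0, 0, -1, 0, 0, 0],
    [0, 0, -1, 0, 0, 0],
    [0, 0, -1, 0, 0, 0],
    [0, 0, -1, 0, 0, 0],
    [0, 0, -1, 0, 0, 0]
  ]
}}

```text
t: 15.3
position: [0.4883, -0.334, 0.1087]
ee_rot: [1.0, -0.0, -0.0, -0.0]
wrist_force: [1.2, 0.4, -0.9]
finger_gap: 0.0
finger_force: 0.0
```

Call:
{"fn": "carry_out", "kwargs": {
  "commands": [
    [0.154, -0.97, -1, 0, 0, 0],
    [0.154, -0.97, -1, 0, 0, 0],
    [0.154, -0.97, -1, 0, 0, 0],
    [0.154, -0.97, 0, 0, 0, 0],
    [0.154, -0.97, 0, 0, 0, 0],
    [0.154, -0.97, 0, 0, 0, 0],
    [0.154, -0.97, 0, 0, 0, 0],
    [0.154, -0.97, 0, 0, 0, 0]
  ]
}}

```text
t: 16.1
position: [0.5132, -0.1781, 0.168]
ee_rot: [1.0, -0.0, -0.0, -0.0]
wrist_force: [1.1, -0.0, -0.2]
finger_gap: 0.002
finger_force: 0.0
```

Call:
{"fn": "carry_out", "kwargs": {
  "commands": [
    [0.154, -0.97, 0, 0, 0, 0],
    [0.154, -0.97, 0, 0, 0, 0],
    [0.154, -0.97, 0, 0, 0, 0],
    [0.154, -0.97, 0, 0, 0, 0],
    [0.154, -0.97, 0, 0, 0, 0],
    [0.154, -0.97, 0, 0, 0, 0],
    [0.154, -0.97, 0, 0, 0, 0],
    [0.154, -0.97, 0, 0, 0, 0]
  ]
}}

```text
t: 16.9
position: [0.5378, -0.0229, 0.168]
ee_rot: [1.0, -0.0, -0.0, 0.0]
wrist_force: [-0.1, 0.4, 0.4]
finger_gap: 0.0
finger_force: 0.0
```

```bash
python3 - <<'E'
from h import *
print(np.round(monitor.sense()["position"],4))
for c in("side","top"):
    p=optics.capture(c)
    for n in("rocker_end","remote_start_top","remote","start_top","stop_top"): print(c,n,[(np.round(r["centre"],3).tolist(),round(r["conf"],2)) for r in optics.place_of(p,n)[:6] if r["centre"][1]>-.4])
E
```

```text
[ 0.5378 -0.0229  0.168 ]
side rocker_end []
side remote_start_top [([0.517, 0.182, 0.11], 0.73), ([0.486, -0.334, 0.031], 0.62), ([0.326, -0.364, 0.029], 0.4)]
side remote [([0.31, -0.384, 0.002], 0.91), ([0.462, -0.34, -0.001], 0.58), ([0.516, 0.183, 0.111], 0.25)]
side start_top [([0.57, 0.189, 0.122], 0.65)]
side stop_top [([0.512, 0.184, 0.108], 0.71)]
top rocker_end []
top remote_start_top [([0.33, -0.36, 0.024], 0.58), ([0.49, -0.332, 0.026], 0.49)]
top remote [([0.313, -0.384, 0.002], 0.62), ([0.462, -0.336, -0.001], 0.61)]
top start_top [([0.514, 0.183, 0.114], 0.73), ([0.574, 0.19, 0.118], 0.49)]
top stop_top [([0.514, 0.182, 0.115], 0.52)]
```

Call:
{"fn": "carry_out", "kwargs": {
  "commands": [
    [0.155, -0.968, 0, 0, 0, 0],
    [0.155, -0.968, 0, 0, 0, 0],
    [0.155, -0.968, 0, 0, 0, 0],
    [0.155, -0.968, 0, 0, 0, 0],
    [0.155, -0.968, 0, 0, 0, 0],
    [0.155, -0.968, 0, 0, 0, 0],
    [0.155, -0.968, 0, 0, 0, 0],
    [0.155, -0.968, 0, 0, 0, 0]
  ]
}}

```text
t: 18.3
position: [0.5629, 0.1317, 0.1682]
ee_rot: [1.0, -0.0, 0.0, 0.0]
wrist_force: [0.1, -0.1, -0.2]
finger_gap: 0.001
finger_force: 0.0
```

Call:
{"fn": "carry_out", "kwargs": {
  "commands": [
    [0.155, -0.968, 0, 0, 0, 0],
    [0.155, -0.968, 0, 0, 0, 0],
    [0.155, -0.968, 0, 0, 0, 0],
    [0, 0, 1, 0, 0, 0],
    [0, 0, 1, 0, 0, 0],
    [0, 0, 1, 0, 0, 0],
    [0, 0, 0.4, 0, 0, 0],
    [0, 0, 0, 0, 0, 0]
  ]
}}

```text
t: 19.1
position: [0.5714, 0.189, 0.0991]
ee_rot: [1.0, -0.0, -0.001, 0.0]
wrist_force: [-0.4, -0.5, 0.4]
finger_gap: -0.002
finger_force: 0.0
```

Call:
{"fn": "carry_out", "kwargs": {
  "commands": [
    [0, 0, 0.2, 0, 0, 0],
    [0, 0, 0.1, 0, 0, 0],
    [0, 0, 0.1, 0, 0, 0],
    [0, 0, 0.1, 0, 0, 0],
    [0, 0, 0.1, 0, 0, 0]
  ]
}}

```text
t: 19.6
position: [0.5723, 0.1892, 0.0883]
ee_rot: [1.0, -0.0, 0.0, -0.0]
wrist_force: [0.1, -0.2, 0.3]
finger_gap: -0.003
finger_force: 0.2
```

Call:
{"fn": "carry_out", "kwargs": {
  "commands": [
    [0, 0, 0.1, 0, 0, 0],
    [0, 0, 0.1, 0, 0, 0],
    [0, 0, 0.1, 0, 0, 0]
  ]
}}

```text
t: 19.9
position: [0.5732, 0.1895, 0.0827]
ee_rot: [1.0, -0.0, 0.001, -0.0]
wrist_force: [1.8, -0.8, 4.9]
finger_gap: -0.001
finger_force: 2.2
```

Call:
{"fn": "carry_out", "kwargs": {
  "commands": [
    [0, 0, 0.1, 0, 0, 0],
    [0, 0, 0.05, 0, 0, 0]
  ]
}}

```text
t: 20.1
position: [0.5732, 0.1895, 0.0798]
ee_rot: [1.0, -0.0, 0.001, -0.0]
wrist_force: [-0.5, 0.8, 13.3]
finger_gap: -0.002
finger_force: 6.2
```

Call:
{"fn": "carry_out", "kwargs": {
  "commands": [
    [0, 0, 0.05, 0, 0, 0],
    [0, 0, 0, 0, 0, 0]
  ]
}}

```text
t: 20.3
position: [0.5733, 0.1895, 0.0798]
ee_rot: [1.0, -0.0, 0.001, -0.0]
wrist_force: [-1.0, -0.2, 14.5]
finger_gap: -0.0
finger_force: 6.9
```

Call:
{"fn": "carry_out", "kwargs": {
  "commands": [
    [0, 0, 0.05, 0, 0, 0],
    [0, 0, 0, 0, 0, 0]
  ]
}}

```text
t: 20.5
position: [0.5734, 0.1896, 0.0795]
ee_rot: [1.0, -0.0, 0.001, -0.0]
wrist_force: [-3.5, -1.8, 20.7]
finger_gap: -0.0
finger_force: 10.9
```

Call:
{"fn": "carry_out", "kwargs": {
  "commands": [
    [0, 0, 0, 0, 0, 0],
    [0, 0, -0.3, 0, 0, 0],
    [0, 0, -1, 0, 0, 0],
    [0, 0, -1, 0, 0, 0],
    [0, 0, -1, 0, 0, 0],
    [0, 0, -1, 0, 0, 0],
    [0, 0, -1, 0, 0, 0],
    [0, 0, 0, 0, 0, 0]
  ]
}}

```text
t: 21.3
position: [0.5733, 0.1896, 0.1855]
ee_rot: [1.0, -0.0, 0.002, -0.001]
wrist_force: [0.2, -0.5, -0.1]
finger_gap: -0.001
finger_force: 0.0
```

Call:
{"fn": "carry_out", "kwargs": {
  "commands": [
    [0, 1, -0.5, 0, 0, 0],
    [0, 1, -0.5, 0, 0, 0],
    [0, 1, 0, 0, 0, 0],
    [0, 1, 0, 0, 0, 0],
    [0, 1, 0, 0, 0, 0],
    [0, 1, 0, 0, 0, 0],
    [0, 1, 0, 0, 0, 0],
    [0, 1, 0, 0, 0, 0]
  ]
}}

```text
t: 22.1
position: [0.5711, 0.0284, 0.2017]
ee_rot: [1.0, -0.0, -0.001, 0.0]
wrist_force: [-0.2, -0.8, 0.5]
finger_gap: -0.0
finger_force: 0.0
```

```bash
python3 - <<'E'
from h import *
print(np.round(monitor.sense()["position"],4))
p=optics.capture("side")
for n in("rocker_end","remote","start_top","stop_top"): print(n,[np.round(r["centre"],3).tolist() for r in optics.place_of(p,n)[:6] if r["centre"][1]>-.4])
v,u=np.mgrid[300:360,240:320]
W=np.array([world(p,a,b) for a,b in zip(u.ravel(),v.ravel())])
for l,c in(("start",(.572,.19)),("stop",(.514,.183))):
    a=W[(np.hypot(W[:,0]-c[0],W[:,1]-c[1])<.010)&(W[:,2]>.07)]; print(l,np.round(np.median(a,0),4))
cv2.imwrite("pics/e.png",cv2.resize(p["color"][190:400,210:430,::-1],None,fx=2.7,fy=2.7,interpolation=cv2.INTER_CUBIC))
E
```

```text
[0.5711 0.0284 0.2017]
rocker_end [[0.56, 0.034, 0.053], [0.486, -0.332, 0.03]]
remote [[0.311, -0.387, -0.001], [0.46, -0.338, -0.001]]
start_top [[0.572, 0.187, 0.118], [0.392, 0.222, -0.002], [0.488, -0.335, 0.028]]
stop_top [[0.512, 0.182, 0.118]]
start [0.5727 0.1905 0.115 ]
stop [0.5139 0.1843 0.1161]
```

View pics/e.png

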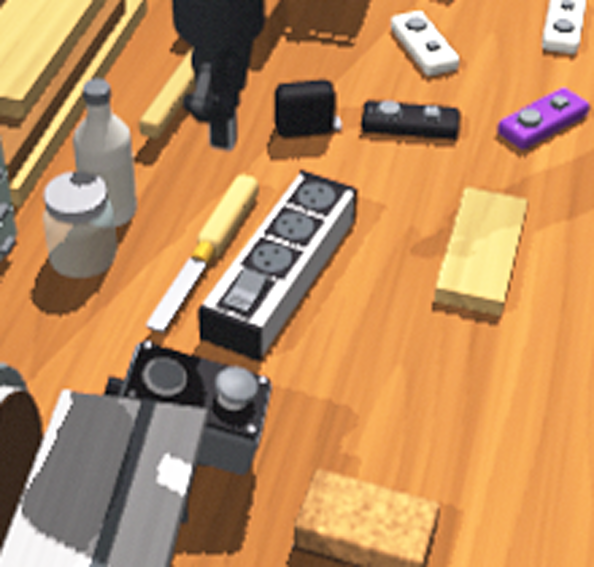

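The picture shows the start button sunk at (165,378), the stop mushroom risen at (237,388), the rocker on at (245,290), and the remote (410,118) and other things in place. The measured start-top height is 115 mm, which matches fully in. Handing in.

```bash
python3 -c "
from bench import job
print(job.hand_in())"
```

```text
the job is handed in; nothing more can be done
None
```

The job is handed in, with no verdict returned: I pressed the rocker on, then the remote's round start key (down and back up), then the sander's start button fully in, and the last picture and measurements showed nothing else moved.

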